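# Push the cover plate out over the ledge's end for taping

### The job

A flat metal plate lies askew on the low ledge. Push it with the fingertips, without lifting it, so that its long edge lies along the raised fence at the back of the ledge and about a third of its length sticks out past the end of the ledge next to which the roll of tape lies, so that this end can be taped. Leave the roll of tape and the square box where they are.

Things in the scene. Friction and masses are not known exactly. Their poses are not given: they have to be found in the camera images.
- plate: Flat aluminium cover plate, 90 mm (its x) by 150 mm (its y) by 6 mm thick, 0.15 to 0.28 kg, a small dark hole at each corner; it lies loose on the ledge and slides when pushed lightly. Origin: centre of its underside; z up, x and y within 9 degrees of the ledge's at the start.
- ledge: Fixed low grey ledge on two dark feet. Origin: on the worktop under the middle of its flat surface; z up, y along the ledge, x to the back. Surface 50 mm above the worktop, 260 mm long (y -130 to 130 mm, both ends open), 130 mm deep: open front edge at x = -65 mm, face of the fence at x = 65 mm. Fence: upstand 12 mm above the surface, 16 mm thick, along the whole back.
- tape: Roll of tape, 64 mm across and 18 mm high, lying flat on the worktop beyond one end of the ledge (either end: its y in the ledge's frame is positive or negative). Origin: centre of its underside.
- square_box: Low square box, 92 x 92 x 34 mm, standing on the worktop beyond the other end of the ledge. Origin: centre of its underside.
Mind the look-alikes: they are no part of the job. There is more than one size of the tape; the job needs the largest.

How it is judged:
At the end, for the whole second after the job is handed in: The plate lies flat and still on the ledge, its long edge along the fence (mid-gap under 7 mm, within 0.07 rad), and 37 to 63 mm of its 150 mm stick out past the end of the ledge where the tape lies (((y of tape in the frame of ledge above 0 m and y of plate in the frame of ledge between 0.092 and 0.118 m) or (y of tape in the frame of ledge below 0 m and y of plate in the frame of ledge between -0.118 and -0.092 m)) and x of plate in the frame of ledge above 0.013 m and angle between the y axis of plate and the y axis of ledge, either way round below 0.07 rad and height (world z) of plate between 0.046 and 0.054 m and angle between plate's own z axis and vertical below 0.05 rad and linear speed of plate below 0.01 m/s); the robot touches nothing.
It fails at once if the plate is lifted or tipped off the ledge's surface (height (world z) of plate above 0.06 m or height (world z) of plate below 0.04 m or angle between plate's own z axis and vertical above 0.12 rad).
It fails at once if the roll of tape is displaced by more than 15 mm (distance of tape from where it was at the start of the episode above 0.015 m).
It fails at once if the square box is displaced by more than 15 mm (distance of square_box from where it was at the start of the episode above 0.015 m).
It also fails if it takes over 48 s, if anything falls off the work surface, if the arm or the gripper's body presses on something with over 40 N, if the wrist force passes 120 N, or if a joint passes its speed limit or range.

### The arm

A 6-joint arm with a two-finger parallel gripper is mounted at the origin on a cart in front of the work surface, level with it; the furniture and walls round the work are solid. World frame = base frame: x ahead of the robot, y to its left, z up, the work surface at z = 0. Lengths are in m, angles in rad, forces in N, time in s.
With the tool pointing down it reaches from about 0.375 to 0.75 m from the base axis. Payload 9 kg.
Tool frame: the origin (TCP) lies midway between the tips of the shut fingers; the grasp point (between the pads) lies r.hold_point_z behind it (r.hold_point_z is the distance from the TCP to the grasp point, in m); z points along the fingers, y is the direction in which the jaws open and shut (so a half turn about z gives the same grasp; the last joint's range is limited). The gripper opens to 85 mm and grips with 20 to 120 N. Pads are 22 mm wide; open, the fingers measure 114 mm over their backs; the gripper's body (76 mm by 85 mm) begins 54 mm behind the grasp point. The pads swing forward as they close: fully open they stand 13 mm farther back than shut.
Start: joints at [0.906, 0.104, 0.097, 1.564, 0, 1.353], TCP at [0.259, 0.541, 0.2] pointing down, gripper open.
Joint ranges: [-2.99, 2.99], [-0.84, 1.86], [-1.1, 1.16], [-1.84, 2.11], [-1.51, 1.56], [-3.14, 3.14]. Speed limits (rad/s): [2.22, 2.22, 2.57, 3.14, 3.14, 3.14].

### API

Orientations are given as [roll, pitch, yaw] about the fixed x, y, z axes, in that order (R = Rz(yaw) Ry(pitch) Rx(roll)).
In Python, from cell import r gives the robot as it stands.
- The arm moves only by the tool play_rows, never from a script. Its argument "motion" is text: rows parted by semicolons, each of 6 numbers parted by spaces: the shift along the world's x, y, z in mm, then the turn, a rotation vector about the world's x, y, z in degrees. A call has exactly 5 rows; each row is the pose to reach, as a shift and turn from the pose commanded when the call began; what a row does not reach only later rows make up. A row lasts 1/10 s, in which the tool goes at most 50 mm and 8.59 degrees, less where a joint would pass 70% of its speed; a pose out of reach is approached as far as the arm can. A call with a gripper value outside its range is refused whole. "jaw" is the closure in counts, from 0 (fully open) to 255 (shut), set as the call begins (left out, the last holds). The fingers move at their own pace and stop on an object; "newtons" is the grip in N (left out, the last holds). Time passes only in rows, so rows that repeat a pose let the fingers close, or fill a call up. It gives the time, the measured TCP pose, the force and the opening at its end, in the units of the state.
- r.read_state(): the state, without advancing time (a new reading comes with each control period).
- r.camera(name): name is "side" or "top" or "wrist"; returns a dict with "frame" (420x560x3 uint8, red, green, blue), "fx", "fy", "cx", "cy" (pixels), "camera_from_world" (4x4, takes a point from world to camera coordinates); the wrist camera has in their place "hand_eye" (4x4, takes a point from camera to tool coordinates, whose origin is the TCP and whose axes are the flange's). Camera axes: x right, y up, looking along -z (the intrinsics and any distortion apply to the point x, -y, -z); pixel columns grow to the right and rows downward; lengths in m; the calibration is good to about 2 mm. A picture is of the moment at which its call begins: read the wrist's pose just before it. There is no depth.
- r.finish_job(): hands the job in, once; it reports no verdict.
The state is a dict: "t": time; "q": joint angles; "qvel": joint speeds; "joint_efforts": joint torques, N m; "ee_pos": TCP position; "eef_rot": TCP orientation; "force": force on the tool from outside, world axes, zero at the start; "ft_torque": the same for the moment, N m; "width": finger opening in m.
Only numpy, scipy, OpenCV 4.12 (cv2) and the standard library are available. Lean on these libraries where they do the work, as an engineer would, in place of code of your own. Each camera call takes 0.05 s, during which the arm holds its last target.

## Working session

There is one attempt and no reset: what is moved stays moved. The work goes in short steps, Python scripts to look and compute and a tool call to move; the robot and the scene stay as the last step left them, time stands still between calls to the robot, and variables do not carry over. Pictures are saved under pics/ and viewed, and the job is handed in when it is done.

Besides the shell and the picture viewer there is one more tool, called by a JSON object that holds its "op" and its "data", one argument or row to a line. play_rows: Moves the arm, as the interface text tells. Its arguments: {"type":"object","properties":{"motion":{"type":"string"},"jaw":{"type":"number"},"newtons":{"type":"number"}},"required":["motion"]}

```bash
mkdir -p pics; ls; python3 - <<'E'
from cell import r
import cv2,json
s=r.read_state(); print(s, r.hold_point_z)
for n in("top","side","wrist"):
    c=r.camera(n); cv2.imwrite(f"pics/{n}0.png",c["frame"][:,:,::-1]); print(n,{k:(v.tolist() if hasattr(v,'tolist') else v) for k,v in c.items() if k!="frame"})
E
```

```text
pics
{'t': 0.0, 'q': array([9.06276674e-01, 1.04684982e-01, 9.64420623e-02, 1.56391672e+00,
       7.00447529e-06, 1.35308652e+00]), 'qvel': array([ 0.00160414,  0.00033987,  0.00014777,  0.00012464, -0.0011482 ,
       -0.00090614]), 'joint_efforts': array([ 1.74193165e-04, -5.56933594e+01,  5.03647149e+01,  1.69698929e-02,
       -4.20638007e-04, -6.99322584e-06]), 'ee_pos': array([0.2590022 , 0.54078564, 0.19921578]), 'eef_rot': array([-3.14026303e+00, -3.01306600e-04,  2.69478260e+00]), 'force': array([ 0.72577024,  0.2407999 , -0.47305009]), 'ft_torque': array([ 0.00280537, -0.0293197 ,  0.01062214]), 'width': 0.0854616057551567} 0.0187
top {'fx': 531.5685475176396, 'fy': 531.5685475176396, 'cx': 284.7728704594582, 'cy': 204.28888382737824, 'camera_from_world': [[0.009717224519937114, -0.9997911989879599, -0.017975927621317344, 0.07406595835024704], [0.9942525793252421, 0.007743533134942001, 0.10677942779248774, -0.5717902760691652], [-0.10661793494873262, -0.018910212077228653, 0.9941202240305054, -1.1386366393930027], [0.0, 0.0, 0.0, 1.0]]}
side {'fx': 405.6207852473945, 'fy': 405.6207852473945, 'cx': 279.91626706655614, 'cy': 208.1077580090931, 'camera_from_world': [[-0.8998062992354997, -0.4361567149083644, -0.010767724757697134, 0.5703817849708548], [0.38404767428546044, -0.8035315786787575, 0.4548014797051045, -0.20823122261979016], [-0.20701692619697223, 0.4050979166897398, 0.8905277481143359, -0.818977279043239], [0.0, 0.0, 0.0, 1.0]]}
wrist {'fx': 343.2652064846121, 'fy': 343.2652064846121, 'cx': 277.4706669815628, 'cy': 210.99687396954735, 'hand_eye': [[0.001466322509350684, 0.948193936205374, 0.3176886986369796, 0.08060844043245378], [0.9999989009121578, -0.0013207045736181979, -0.0006737313301613389, 0.00035400253108908153], [-0.00021925504461387196, 0.317689337376608, -0.9481948306357912, -0.17397988985012827], [0.0, 0.0, 0.0, 1.0]]}
```

View pics/top0.png

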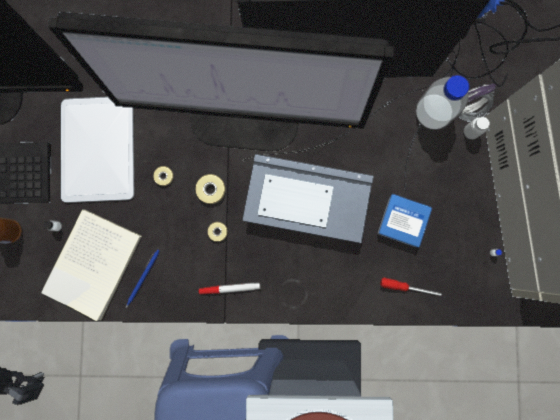

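View pics/side0.png

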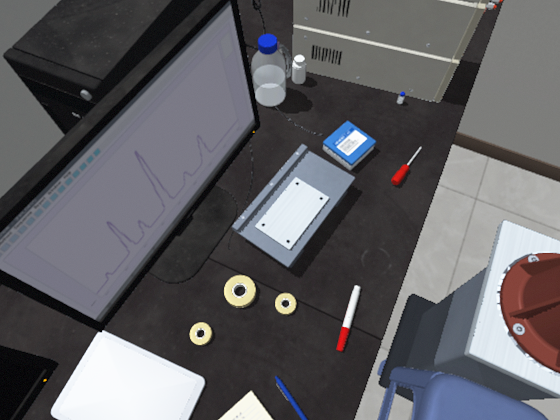

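```bash
cat > h.py <<'E'
from cell import r
import cv2,numpy as np
def ray(c,u,v,z):
    T=np.array(c["camera_from_world"]);R=T[:3,:3];t=T[:3,3]
    d=R.T@np.array([(u-c["cx"])/c["fx"],-(v-c["cy"])/c["fy"],-1]);o=-R.T@t
    return o+d*(z-o[2])/d[2]
def px(c,p):
    T=np.array(c["camera_from_world"]);q=T[:3,:3]@np.array(p)+T[:3,3]
    return c["cx"]+c["fx"]*q[0]/-q[2], c["cy"]-c["fy"]*q[1]/-q[2]
def save(name,img): cv2.imwrite("pics/"+name,img[:,:,::-1])
E
python3 - <<'E'
from h import *
im=cv2.imread("pics/top0.png")
print(im.shape)
E
```

```text
(420, 560, 3)
```

```bash
python3 - <<'E'
import cv2
im=cv2.imread("pics/top0.png")
cv2.imwrite("pics/topz.png",cv2.resize(im[145:255,190:390],None,fx=4,fy=4,interpolation=cv2.INTER_CUBIC))
im=cv2.imread("pics/side0.png")
cv2.imwrite("pics/sidez.png",cv2.resize(im[135:285,210:380],None,fx=4,fy=4,interpolation=cv2.INTER_CUBIC))
E
```

```text
(no output)
```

View pics/topz.png

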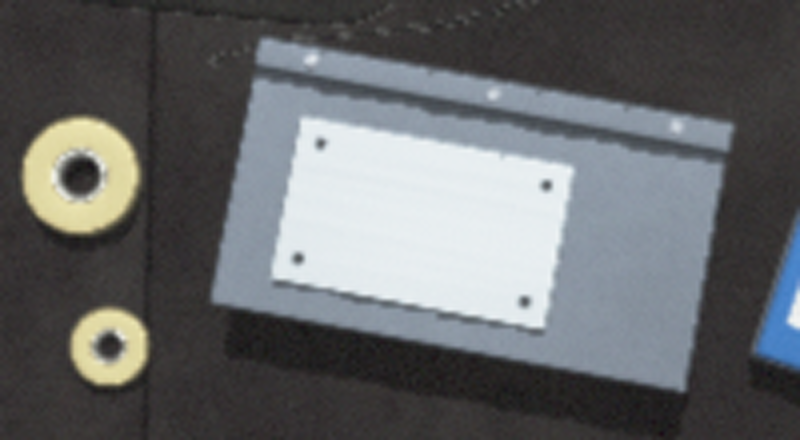

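View pics/sidez.png

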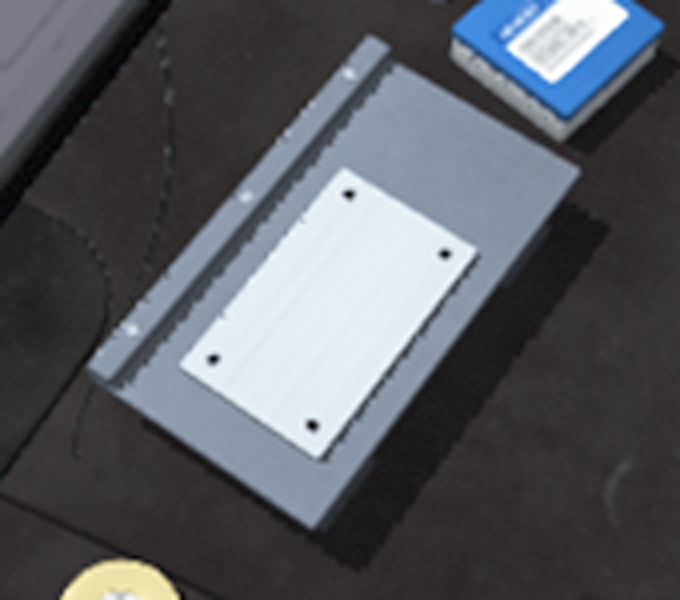

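```bash
python3 - <<'E'
from h import *
c=r.camera("top");s=r.camera("side")
f=lambda c,u,v,z,x0,y0: ray(c,x0+u/4,y0+v/4,z)
T=lambda u,v,z:f(c,u,v,z,190,145); S=lambda u,v,z:f(s,u,v,z,210,135)
for nm,G,pts in(("top",T,dict(FL=(212,302,.05),FR=(686,391,.05),BL=(260,38,.062),BR=(734,122,.062),pBL=(301,116,.056),pBR=(574,165,.056),pFR=(545,330,.056),pFL=(272,280,.056),tape=(80,176,.018),tapeS=(109,346,.018))),
 ("side",S,dict(FL=(315,528,.05),FR=(580,172,.05),BL=(90,367,.062),BR=(368,36,.062),pBL=(181,365,.056),pBR=(344,168,.056),pFR=(477,250,.056),pFL=(320,459,.056)))):
    P={k:G(*v) for k,v in pts.items()}
    for k,v in P.items(): print(nm,k,v.round(4))
    e=P["FL"]-P["FR"];ang=np.arctan2(-e[0],e[1]);print("ledge yaw",np.degrees(ang),np.linalg.norm(e), np.linalg.norm(P['BL']-P['BR']),np.linalg.norm((P['BL']-P['FL'])[:2]))
    yh=e/np.linalg.norm(e);xh=np.array([yh[1],-yh[0],0])
    O=sum(P[k] for k in("FL","FR","BL","BR"))/4-xh*.008
    if 1:
        for k,v in P.items(): print("  L",k,round((v-O)@xh*1e3,1),round((v-O)@yh*1e3,1))
        print("O",O)
        p=sum(P[k] for k in("pFL","pFR","pBL","pBR"))/4;e=P["pFL"]-P["pFR"]+P["pBL"]-P["pBR"]
        print("plate",p,np.degrees(np.arctan2(-e[0],e[1])),np.linalg.norm(e)/2, (p-O)@xh,(p-O)@yh)
E
```

```text
top FL [0.5332 0.1687 0.05  ]
top FR [ 0.4875 -0.0866  0.05  ]
top BL [0.6758 0.1441 0.062 ]
top BR [ 0.6315 -0.1116  0.062 ]
top pBL [0.6342 0.1216 0.056 ]
top pBR [ 0.6084 -0.0262  0.056 ]
top pFR [ 0.5192 -0.0107  0.056 ]
top pFL [0.5448 0.136  0.056 ]
top tape [0.6057 0.2471 0.018 ]
top tapeS [0.5107 0.2286 0.018 ]
ledge yaw -10.146460034626571 0.2592859778472841 0.25945818959552797 0.14475734569671364
  L FL -64.7 129.2
  L FR -64.7 -130.1
  L BL 80.0 130.1
  L BR 81.5 -129.3
  L pBL 43.0 100.7
  L pBR 43.7 -49.3
  L pFR -46.9 -49.8
  L pFL -47.5 99.1
  L tape -7.2 219.2
  L tapeS -97.5 184.2
O [0.57412665 0.03005578 0.056     ]
plate [0.57666941 0.05516538 0.056     ] -9.905390546714319 0.14946837394080825 -0.0019204434285889143 0.02516484835876227
side FL [0.531  0.1703 0.05  ]
side FR [ 0.4863 -0.0823  0.05  ]
side BL [0.6723 0.1455 0.062 ]
side BR [ 0.6288 -0.108   0.062 ]
side pBL [0.6317 0.1218 0.056 ]
side pBR [ 0.6052 -0.0245  0.056 ]
side pFR [ 0.5183 -0.0083  0.056 ]
side pFL [0.5436 0.1379 0.056 ]
ledge yaw -10.035451152848443 0.25654720097862044 0.25720395842729754 0.1433948130353642
  L FL -64.0 128.3
  L FR -64.0 -128.2
  L BL 79.4 128.6
  L BR 80.7 -128.6
  L pBL 43.5 98.1
  L pBR 43.0 -50.5
  L pFR -45.4 -49.8
  L pFL -46.0 98.6
O [0.57170757 0.03277151 0.056     ]
plate [0.57470919 0.05670943 0.056     ] -10.016801266016657 0.1485074263466898 -0.0012156616188951789 0.024094727997515275
```

{"op": "play_rows", "data": {
  "motion": "20 -40 0 0 0 3; 40 -80 0 0 0 6; 60 -120 0 0 0 9; 80 -160 0 0 0 12; 100 -200 0 0 0 15.5",
  "jaw": 255,
  "newtons": 40
}}

```text
t: 0.75
ee_pos: [0.3597, 0.3396, 0.2]
eef_rot: [3.141, 0.0, 2.968]
force: [-0.0, 0.3, -0.7]
width: 0.0126
```

{"op": "play_rows", "data": {
  "motion": "20 -40 0 0 0 0; 40 -80 0 0 0 0; 60 -120 0 0 0 0; 80 -160 0 0 0 0; 100 -200 0 0 0 0"
}}

```text
t: 1.25
ee_pos: [0.4598, 0.1394, 0.2002]
eef_rot: [3.141, 0.001, 2.965]
force: [1.4, 0.7, -0.5]
width: -0.0002
```

{"op": "play_rows", "data": {
  "motion": "20 -40 0 0 0 0; 40 -80 0 0 0 0; 60 -120 0 0 0 0; 80 -160 0 0 0 0; 97 -193 0 0 0 0"
}}

```text
t: 1.75
ee_pos: [0.5569, -0.0542, 0.1998]
eef_rot: [-3.142, 0.0, 2.964]
force: [0.1, -0.1, 0.0]
width: -0.0001
```

{"op": "play_rows", "data": {
  "motion": "0 0 -20 0 0 0; 0 0 -40 0 0 0; 0 0 -60 0 0 0; 0 0 -80 0 0 0; 0 0 -100 0 0 0"
}}

```text
t: 2.25
ee_pos: [0.5561, -0.0519, 0.0991]
eef_rot: [3.141, -0.0, 2.965]
force: [-0.2, -0.0, -0.3]
width: -0.0002
```

```bash
python3 - <<'E'
from h import *
s=r.read_state();print(s['t'],s['ee_pos'],s['eef_rot'],s['force'],s['width'])
c=r.camera("top")["frame"];save("t1.png",cv2.resize(c[130:270,190:390],None,fx=4,fy=4))
c=r.camera("side")["frame"];save("s1.png",cv2.resize(c[100:250,200:400],None,fx=4,fy=4))
E
```

```text
2.25 [ 0.55614222 -0.05188264  0.09912523] [ 3.14145049e+00 -1.18662379e-04  2.96517550e+00] [-0.19478203 -0.01678122 -0.33748268] -0.00018862894414555667
```

View pics/t1.png

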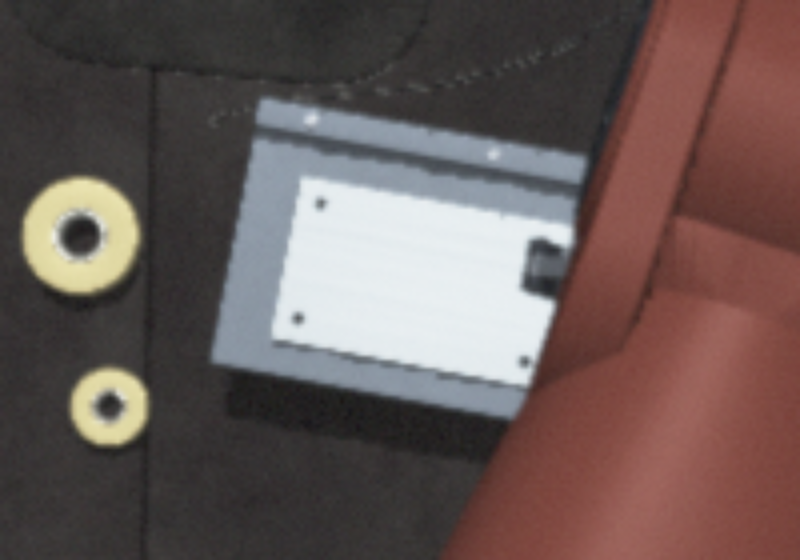

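View pics/s1.png

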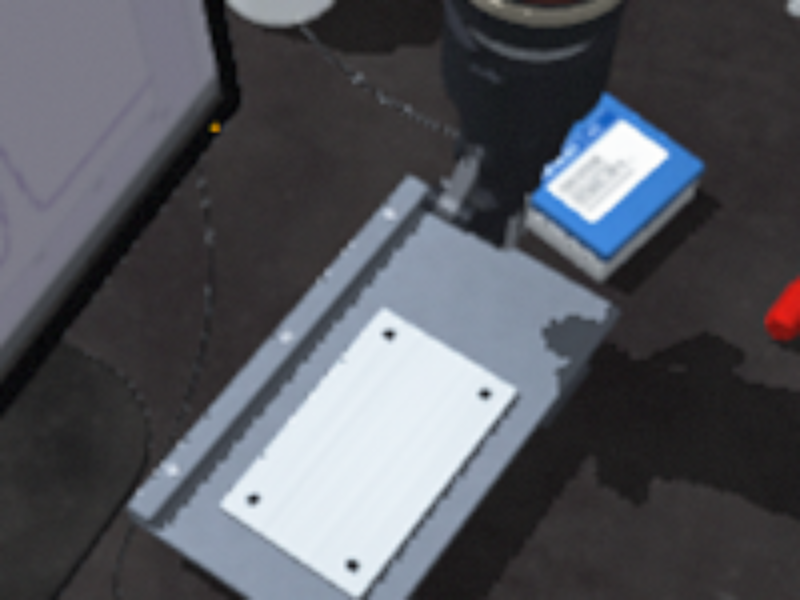

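```bash
python3 - <<'E'
from h import *
s=r.camera("side");c=r.camera("top")
for z in (.05,.099,.15,.2):
    p=(.556,-.052,z);a=np.array(px(s,p));b=np.array(px(c,p));print(z,(a-[200,100])*4,(b-[190,130])*4)
save("s1z.png",cv2.resize(s["frame"][90:180,280:380],None,fx=7,fy=6,interpolation=cv2.INTER_CUBIC))
save("w1.png",r.camera("wrist")["frame"])
E
```

```text
0.05 [483.9971378 308.024622 ] [621.07012794 323.19499007]
0.099 [491.28070582 260.05813376] [630.09537732 314.22229162]
0.15 [499.68328261 204.72232862] [640.38022987 303.99732425]
0.2 [508.87464265 144.1919317 ] [651.477751   292.96442018]
```

View pics/s1z.png

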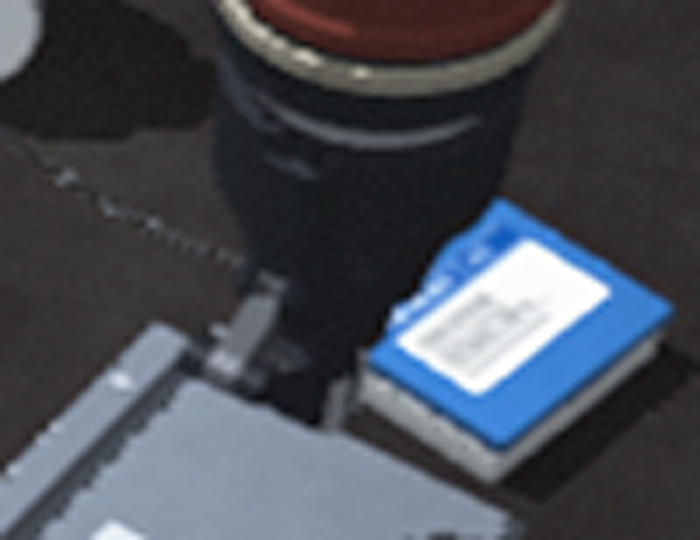

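View pics/w1.png

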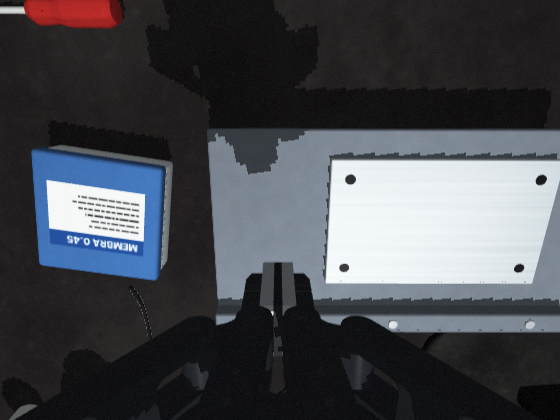

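{"op": "play_rows", "data": {
  "motion": "0 0 -15 0 0 0; 0 0 -30 0 0 0; 0 0 -40 0 0 0; 0 0 -46 0 0 0; 0 0 -46 0 0 0"
}}

```text
t: 3.0
ee_pos: [0.5554, -0.0516, 0.0526]
eef_rot: [3.141, -0.002, 2.965]
force: [-0.6, 0.4, 0.2]
width: -0.0
```

{"op": "play_rows", "data": {
  "motion": "1.4 7.9 0 0 0 0; 2.8 15.8 0 0 0 0; 4.2 23.6 0 0 0 0; 5.6 31.5 0 0 0 0; 7 39.4 0 0 0 0"
}}

```text
t: 3.5
ee_pos: [0.5635, -0.0116, 0.0543]
eef_rot: [3.142, 0.0, 2.966]
force: [-0.6, -0.2, -0.6]
width: 0.0
```

{"op": "play_rows", "data": {
  "motion": "1.4 7.9 0 0 0 0; 2.8 15.8 0 0 0 0; 4.2 23.6 0 0 0 0; 5.6 31.5 0 0 0 0; 7 39.4 0 0 0 0"
}}

```text
t: 4.0
ee_pos: [0.5704, 0.0276, 0.054]
eef_rot: [3.142, -0.0, 2.965]
force: [-0.1, -0.4, 0.0]
width: -0.0001
```

```bash
python3 - <<'E'
from h import *
s=r.read_state();print(s['t'],s['ee_pos'],s['eef_rot'],s['force'],s['width'])
c=r.camera("side")["frame"];save("s2.png",cv2.resize(c[135:285,200:360],None,fx=4,fy=4,interpolation=cv2.INTER_CUBIC))
c=r.camera("top")["frame"];save("t2.png",cv2.resize(c[130:270,190:390],None,fx=4,fy=4,interpolation=cv2.INTER_CUBIC))
E
```

```text
4.0 [0.57035278 0.02755139 0.05399743] [ 3.14152232e+00 -3.92794076e-05  2.96529074e+00] [-0.05284956 -0.42594572  0.00778779] -0.00011377680384554375
```

View pics/s2.png

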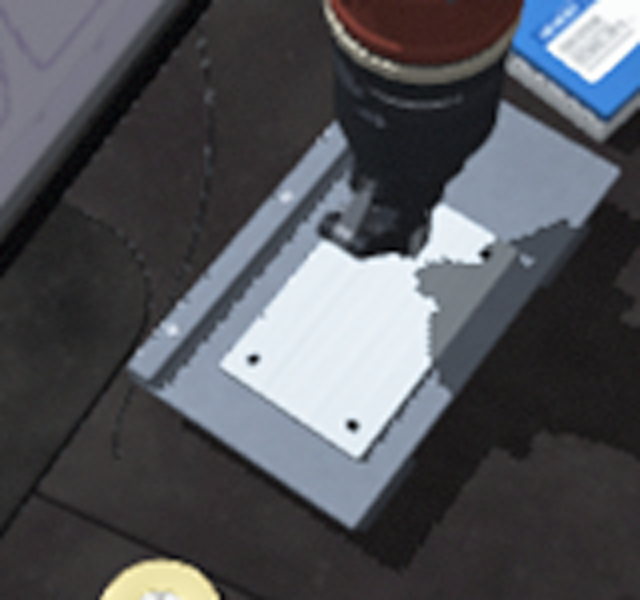

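View pics/t2.png

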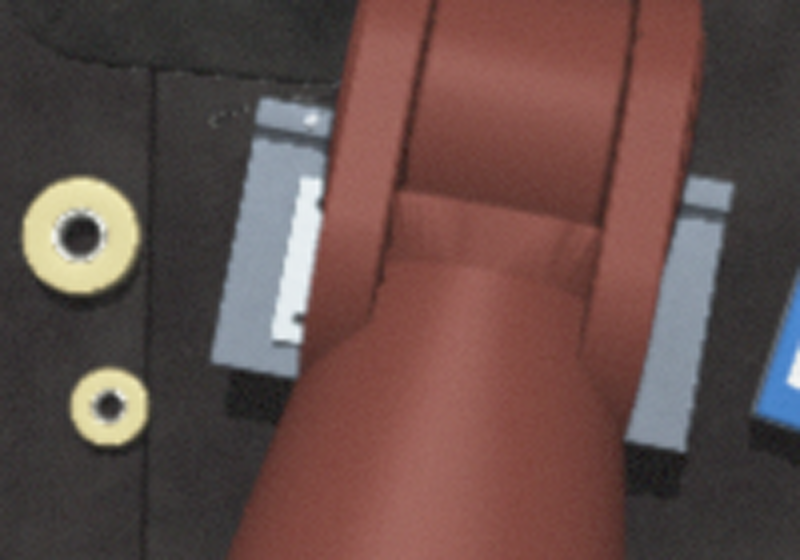

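{"op": "play_rows", "data": {
  "motion": "0 0 10 0 0 0; 0 0 12 0 0 0; -4 -23 12 0 0 0; -9 -52 12 0 0 0; -14 -79 12 0 0 0"
}}

```text
t: 4.6
ee_pos: [0.5563, -0.0534, 0.0667]
eef_rot: [-3.141, 0.001, 2.965]
force: [-0.0, -0.1, 0.7]
width: 0.0002
```

{"op": "play_rows", "data": {
  "motion": "0 0 -5 0 0 0; 0 0 -10 0 0 0; 0 0 -12 0 0 0; 0 0 -12 0 0 0; 0 0 -12 0 0 0"
}}

```text
t: 5.1
ee_pos: [0.5563, -0.0514, 0.054]
eef_rot: [3.141, -0.0, 2.966]
force: [0.0, 0.4, 0.2]
width: 0.0001
```

```bash
python3 - <<'E'
from h import *
for i in range(4):
  w=r.camera("wrist")["frame"];s=r.read_state();print(s['t'],s['ee_pos'],s['q'],s['force'])
save("w3.png",w)
c=r.camera("side")["frame"];save("s3.png",cv2.resize(c[110:200,250:370],None,fx=6,fy=6,interpolation=cv2.INTER_CUBIC))
E
```

```text
5.15 [ 0.55638954 -0.05148444  0.05413778] [-3.26427664e-01  4.11108815e-03 -2.71381218e-01  1.29521770e+00
  1.40152319e-04 -1.51071316e-01] [-0.86583969  0.49491017  1.00264143]
5.2 [ 0.5564355  -0.05162641  0.05421133] [-3.26625009e-01  4.05930232e-03 -2.71297488e-01  1.29521252e+00
  1.02929108e-04 -1.51102539e-01] [0.17653484 0.43016611 0.11427734]
5.25 [ 0.55640995 -0.05171058  0.05421267] [-3.26789115e-01  4.02561766e-03 -2.71328786e-01  1.29523046e+00
  1.06749271e-04 -1.51128549e-01] [ 0.52817805 -0.13295563 -0.78724029]
5.3 [ 0.55639718 -0.0518153   0.05418788] [-3.26979143e-01  4.04194421e-03 -2.71358134e-01  1.29519273e+00
  1.06800014e-04 -1.51121568e-01] [ 0.19905854  0.7919497  -0.89427718]
```

View pics/w3.png

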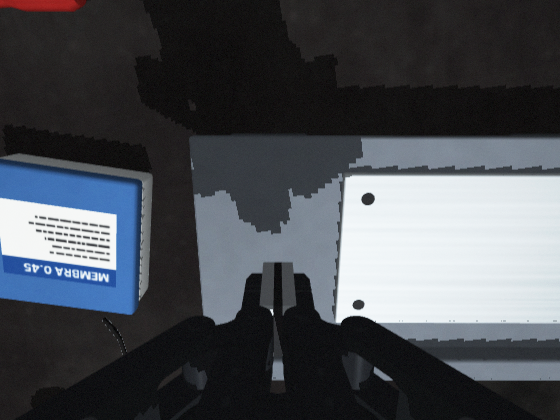

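View pics/s3.png

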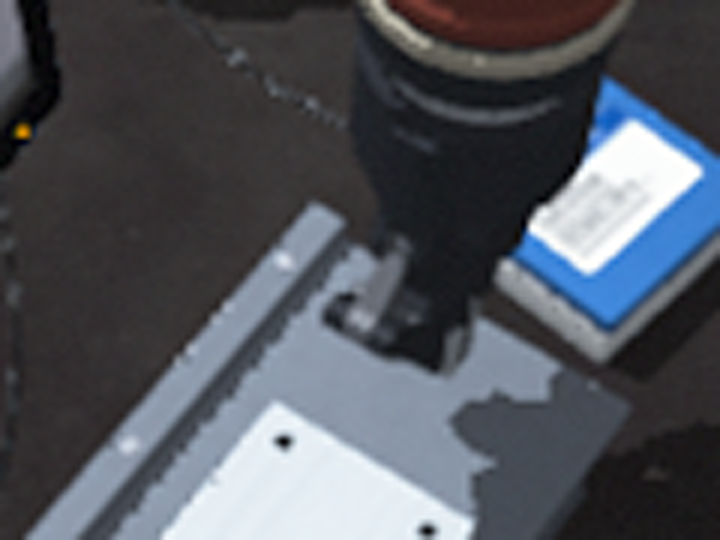

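{"op": "play_rows", "data": {
  "motion": "0 0 -0.5 0 0 0; 0 0 -1 0 0 0; 0 0 -1.5 0 0 0; 0 0 -2 0 0 0; 0 0 -2.5 0 0 0"
}}

```text
t: 5.85
ee_pos: [0.5562, -0.0521, 0.0514]
eef_rot: [3.141, -0.0, 2.965]
force: [-0.2, -0.5, -0.2]
width: 0.0002
```

{"op": "play_rows", "data": {
  "motion": "0 0 -0.4 0 0 0; 0 0 -0.8 0 0 0; 0 0 -1.2 0 0 0; 0 0 -1.6 0 0 0; 0 0 -1.6 0 0 0"
}}

```text
t: 6.35
ee_pos: [0.5562, -0.0521, 0.0499]
eef_rot: [3.141, -0.0, 2.965]
force: [-0.8, -1.1, -0.5]
width: -0.0002
```

{"op": "play_rows", "data": {
  "motion": "0 0 -0.4 0 0 0; 0 0 -0.8 0 0 0; 0 0 -1.2 0 0 0; 0 0 -1.5 0 0 0; 0 0 -1.5 0 0 0"
}}

```text
t: 6.85
ee_pos: [0.5562, -0.0521, 0.0483]
eef_rot: [3.141, -0.0, 2.965]
force: [0.3, 0.2, 0.0]
width: -0.0003
```

{"op": "play_rows", "data": {
  "motion": "0 0 -0.4 0 0 0; 0 0 -0.8 0 0 0; 0 0 -1.2 0 0 0; 0 0 -1.5 0 0 0; 0 0 -1.5 0 0 0"
}}

```text
t: 7.35
ee_pos: [0.5562, -0.052, 0.0468]
eef_rot: [3.142, -0.0, 2.965]
force: [-0.3, 0.1, -0.3]
width: -0.0001
```

```bash
python3 - <<'E'
from h import *
s=r.camera("side");c=s["frame"];save("s4.png",cv2.resize(c[140:190,290:350],None,fx=12,fy=12,interpolation=cv2.INTER_CUBIC))
for z in(.0468,.05,.056): print((np.array(px(s,(.5562,-.052,z)))-[290,140])*12)
w=r.camera("wrist")["frame"];save("w4.png",cv2.resize(w[200:400,180:380],None,fx=3,fy=3))
E
```

```text
[369.65587572 452.60039753]
[371.00711055 443.68028941]
[373.5636039  426.80372824]
```

View pics/s4.png

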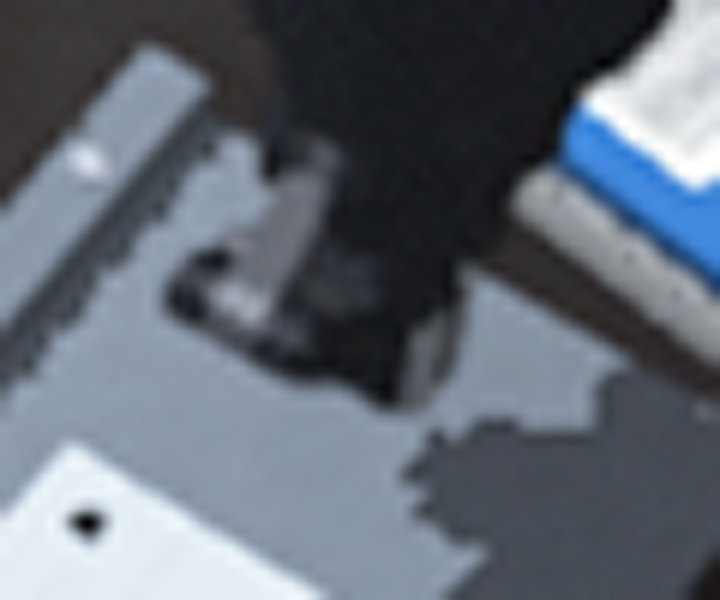

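View pics/w4.png

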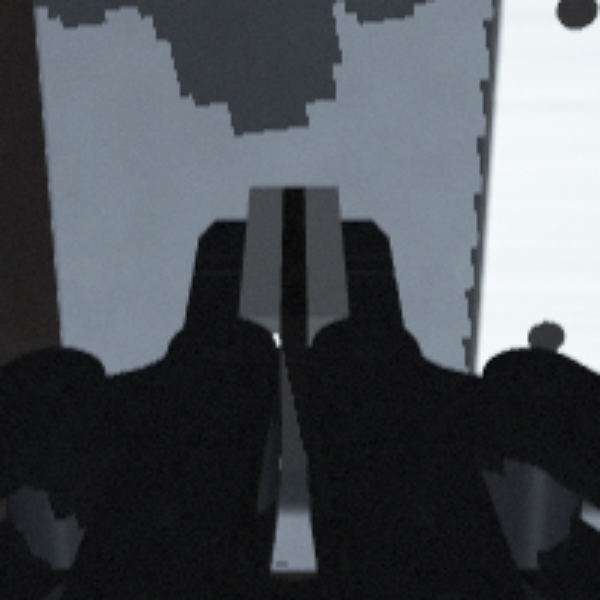

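{"op": "play_rows", "data": {
  "motion": "0 0 -0.6 0 0 0; 0 0 -1.2 0 0 0; 0 0 -1.8 0 0 0; 0 0 -2.4 0 0 0; 0 0 -3 0 0 0"
}}

```text
t: 7.95
ee_pos: [0.5562, -0.0521, 0.0439]
eef_rot: [3.142, -0.0, 2.965]
force: [0.2, 0.6, 0.1]
width: -0.0002
```

{"op": "play_rows", "data": {
  "motion": "0 0 -0.6 0 0 0; 0 0 -1.2 0 0 0; 0 0 -1.8 0 0 0; 0 0 -2.4 0 0 0; 0 0 -2.4 0 0 0"
}}

```text
t: 8.45
ee_pos: [0.5562, -0.052, 0.0414]
eef_rot: [3.141, -0.0, 2.965]
force: [0.5, 0.4, -0.6]
width: 0.0
```

{"op": "play_rows", "data": {
  "motion": "0 0 -0.5 0 0 0; 0 0 -1 0 0 0; 0 0 -1.5 0 0 0; 0 0 -2 0 0 0; 0 0 -2.4 0 0 0"
}}

```text
t: 8.95
ee_pos: [0.5563, -0.0521, 0.0391]
eef_rot: [3.142, 0.0, 2.965]
force: [-0.3, -0.4, 0.8]
width: 0.0001
```

```bash
python3 - <<'E'
from h import *
s=r.camera("side");c=s["frame"];save("s5.png",cv2.resize(c[140:190,290:350],None,fx=12,fy=12,interpolation=cv2.INTER_CUBIC))
st=r.read_state();print(st["ee_pos"],st["force"])
p=st["ee_pos"]
print((np.array(px(s,p))-[290,140])*12)
E
```

```text
[ 0.55620173 -0.05207016  0.03899836] [ 0.15970646 -0.28555107  0.60629585]
[366.5349654  473.82536046]
```

View pics/s5.png

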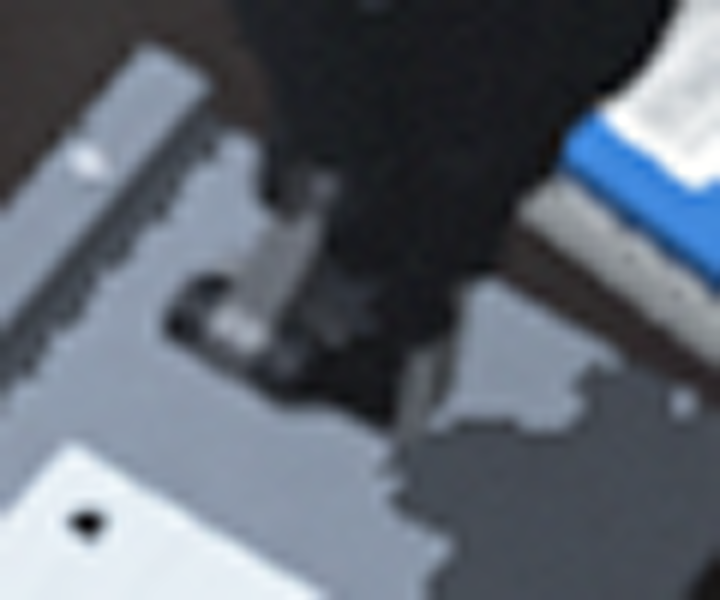

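{"op": "play_rows", "data": {
  "motion": "0 0 -0.5 0 0 0; 0 0 -1 0 0 0; 0 0 -1.5 0 0 0; 0 0 -2 0 0 0; 0 0 -2 0 0 0"
}}

```text
t: 9.5
ee_pos: [0.5562, -0.0521, 0.037]
eef_rot: [3.141, -0.0, 2.965]
force: [0.2, -0.0, 0.4]
width: -0.0002
```

{"op": "play_rows", "data": {
  "motion": "0 0 -0.4 0 0 0; 0 0 -0.8 0 0 0; 0 0 -1.2 0 0 0; 0 0 -1.5 0 0 0; 0 0 -1.5 0 0 0"
}}

```text
t: 10.0
ee_pos: [0.5562, -0.0521, 0.0356]
eef_rot: [3.141, -0.0, 2.965]
force: [0.2, 0.7, 0.6]
width: 0.0003
```

{"op": "play_rows", "data": {
  "motion": "0 0 -0.4 0 0 0; 0 0 -0.8 0 0 0; 0 0 -1.2 0 0 0; 0 0 -1.5 0 0 0; 0 0 -1.5 0 0 0"
}}

```text
t: 10.5
ee_pos: [0.5562, -0.052, 0.0341]
eef_rot: [3.141, -0.0, 2.965]
force: [-0.3, 0.2, 0.4]
width: 0.0002
```

```bash
python3 - <<'E'
from h import *
s=r.camera("side");c=s["frame"];save("s6.png",cv2.resize(c[140:190,290:350],None,fx=12,fy=12,interpolation=cv2.INTER_CUBIC))
st=r.read_state();print(st["ee_pos"],st["force"])
w=r.camera("wrist")["frame"];save("w6.png",cv2.resize(w[120:400,140:440],None,fx=2,fy=2))
E
```

```text
[ 0.55621601 -0.05204897  0.03407722] [-0.03355252  0.79658728  0.57886375]
```

View pics/s6.png

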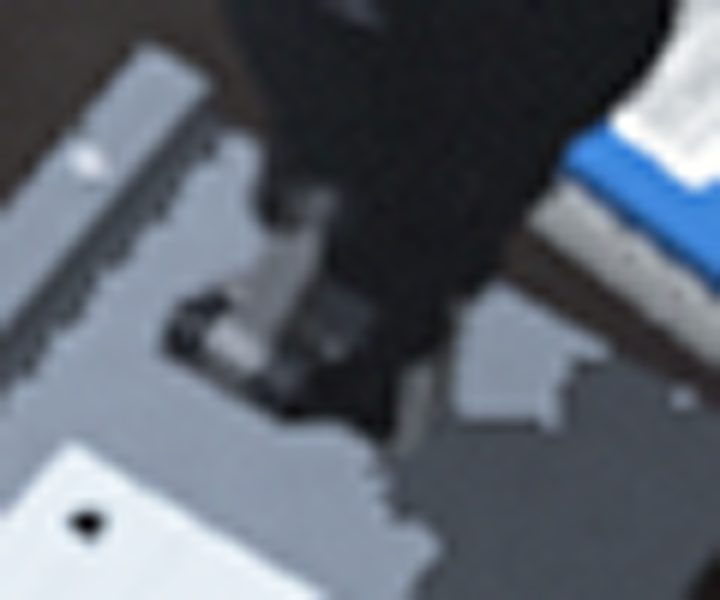

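View pics/w6.png

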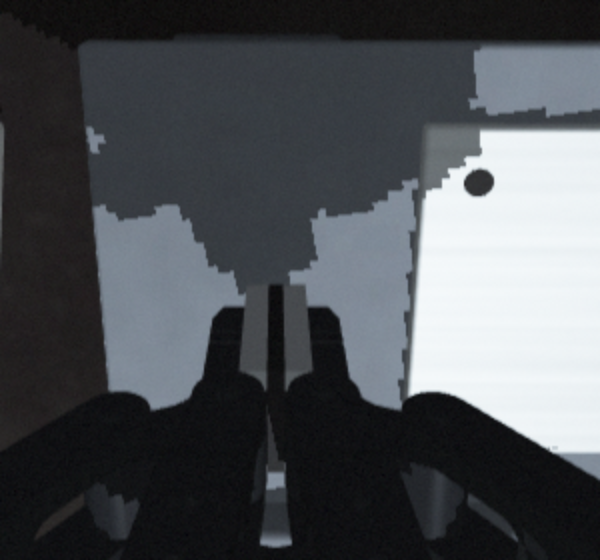

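{"op": "play_rows", "data": {
  "motion": "0 0 -0.3 0 0 0; 0 0 -0.6 0 0 0; 0 0 -0.9 0 0 0; 0 0 -1.2 0 0 0; 0 0 -1.2 0 0 0"
}}

```text
t: 11.1
ee_pos: [0.5562, -0.052, 0.0328]
eef_rot: [3.141, -0.0, 2.965]
force: [0.5, -0.1, -0.4]
width: 0.0001
```

{"op": "play_rows", "data": {
  "motion": "0 0 -0.3 0 0 0; 0 0 -0.6 0 0 0; 0 0 -0.9 0 0 0; 0 0 -1.2 0 0 0; 0 0 -1.2 0 0 0"
}}

```text
t: 11.6
ee_pos: [0.5562, -0.052, 0.0317]
eef_rot: [3.141, -0.0, 2.965]
force: [0.2, -0.1, -0.5]
width: 0.0002
```

{"op": "play_rows", "data": {
  "motion": "1.4 7.9 0 0 0 0; 2.8 15.8 0 0 0 0; 3.9 21.7 0 0 0 0; 4.6 25.6 0 0 0 0; 5.3 29.5 0 0 0 0"
}}

```text
t: 12.1
ee_pos: [0.5617, -0.022, 0.0318]
eef_rot: [3.142, 0.0, 2.966]
force: [-0.1, 0.2, -0.7]
width: 0.0002
```

```bash
python3 - <<'E'
from h import *
s=r.camera("side");c=s["frame"];save("s7.png",cv2.resize(c[135:285,200:360],None,fx=4,fy=4,interpolation=cv2.INTER_CUBIC))
st=r.read_state();print(st["ee_pos"],st["force"])
w=r.camera("wrist")["frame"];save("w7.png",w)
E
```

```text
[ 0.56165015 -0.02160628  0.03171611] [ 0.15544183 -0.04532992  0.29188385]
```

View pics/s7.png

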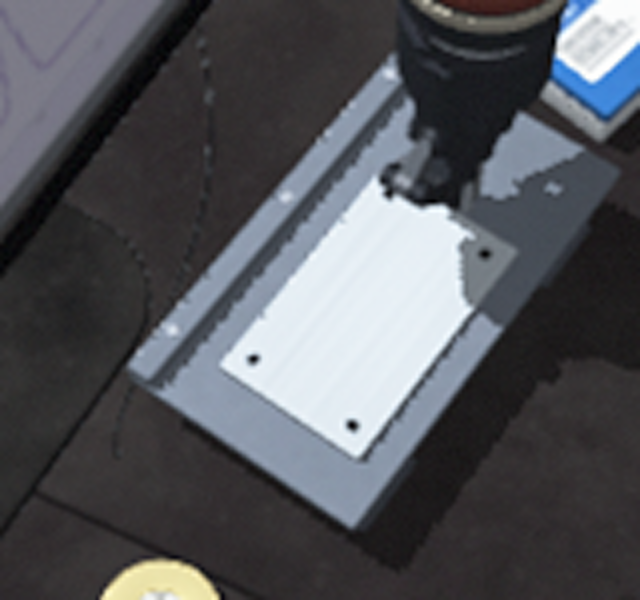

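View pics/w7.png

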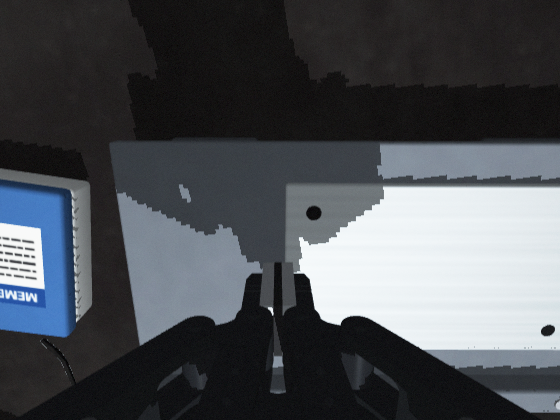

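```bash
cat >> h.py <<'E'
from scipy.spatial.transform import Rotation as Ro
def wproj(w,st,p,dz=0):
    T=np.eye(4);T[:3,:3]=Ro.from_euler("xyz",st["eef_rot"]).as_matrix();T[:3,3]=st["ee_pos"]+np.array([0,0,dz])
    M=np.linalg.inv(T@np.array(w["hand_eye"]));q=M[:3,:3]@np.array(p)+M[:3,3]
    return np.array([w["cx"]+w["fx"]*q[0]/-q[2],w["cy"]-w["fy"]*q[1]/-q[2]])
E
python3 - <<'E'
from h import *
st=r.read_state();w=r.camera("wrist")
for dz in(0,.01,.02,.03):
    print(dz,"ledgeFR",wproj(w,st,(.487,-.085,.05),dz).round(),"plateFR",wproj(w,st,(.5188,-.0095,.056),dz).round(), "tcp",wproj(w,st,st["ee_pos"],0).round())
E
```

```text
0 ledgeFR [109. 138.] plateFR [288. 181.] tcp [277. 249.]
0.01 ledgeFR [119. 136.] plateFR [287. 176.] tcp [277. 249.]
0.02 ledgeFR [128. 134.] plateFR [287. 172.] tcp [277. 249.]
0.03 ledgeFR [135. 132.] plateFR [286. 168.] tcp [277. 249.]
```

```bash
python3 - <<'E'
from h import *
st=r.read_state();w=r.camera("wrist");s=r.camera("side")
T=np.eye(4);T[:3,:3]=Ro.from_euler("xyz",st["eef_rot"]).as_matrix();T[:3,3]=st["ee_pos"]
H=np.array(w["hand_eye"])
for col in(262,277,293):
  for D in(.13,.14,.15,.16,.17,.18):
    q=np.array([(col-w["cx"])/w["fx"]*D,-(262-w["cy"])/w["fy"]*D,-D,1])
    tool=H@q; wd=T@tool
    print(col,D,(tool[:3]*1e3).round(1),wd[:3].round(4),((np.array(px(s,wd[:3]))-[280,140])*12).round())
c=s["frame"];save("s8.png",cv2.resize(c[140:200,280:345],None,fx=12,fy=10,interpolation=cv2.INTER_CUBIC))
save("s8.png",cv2.resize(c[150:200,285:335],None,fx=12,fy=12,interpolation=cv2.INTER_CUBIC))
E
```

```text
262 0.13 [ 20.9  -5.6 -56.9] [ 0.54   -0.0242  0.0886] [531. 485.]
262 0.14 [ 16.3  -6.1 -47.8] [ 0.5444 -0.0255  0.0795] [506. 496.]
262 0.15 [ 11.7  -6.5 -38.8] [ 0.5489 -0.0267  0.0705] [482. 507.]
262 0.16 [  7.2  -7.  -29.8] [ 0.5533 -0.028   0.0615] [459. 518.]
262 0.17 [  2.6  -7.4 -20.8] [ 0.5577 -0.0292  0.0525] [436. 529.]
262 0.18 [ -2.   -7.9 -11.8] [ 0.5622 -0.0304  0.0435] [413. 539.]
277 0.13 [ 20.9   0.  -56.9] [ 0.541  -0.0186  0.0886] [513. 507.]
277 0.14 [ 16.3   0.  -47.8] [ 0.5455 -0.0195  0.0795] [487. 520.]
277 0.15 [ 11.8   0.  -38.8] [ 0.55   -0.0203  0.0705] [462. 533.]
277 0.16 [  7.2   0.  -29.8] [ 0.5545 -0.0211  0.0615] [438. 545.]
277 0.17 [  2.6  -0.  -20.8] [ 0.559  -0.0219  0.0525] [413. 557.]
277 0.18 [ -2.   -0.  -11.8] [ 0.5635 -0.0227  0.0435] [390. 569.]
293 0.13 [ 20.9   6.1 -56.9] [ 0.542  -0.0127  0.0886] [494. 531.]
293 0.14 [ 16.3   6.6 -47.8] [ 0.5466 -0.013   0.0795] [467. 546.]
293 0.15 [ 11.8   7.  -38.8] [ 0.5512 -0.0134  0.0705] [441. 560.]
293 0.16 [  7.2   7.5 -29.8] [ 0.5558 -0.0137  0.0615] [415. 574.]
293 0.17 [  2.6   7.9 -20.8] [ 0.5604 -0.0141  0.0525] [389. 588.]
293 0.18 [ -2.    8.4 -11.8] [ 0.565  -0.0144  0.0435] [365. 601.]
```

View pics/s8.png

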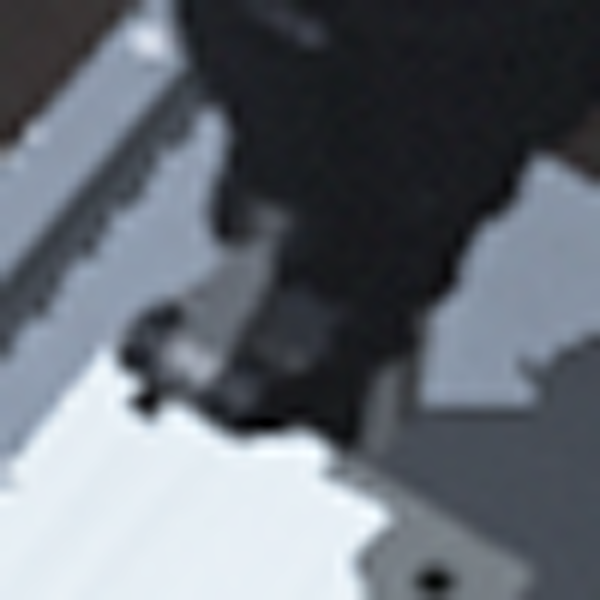

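{"op": "play_rows", "data": {
  "motion": "-2 -10 0 0 0 0; -4 -20 0 0 0 0; -5.3 -29.5 0 0 0 0; -5.3 -29.5 -4 0 0 0; -5.3 -29.5 -8 0 0 0"
}}

```text
t: 12.85
ee_pos: [0.5562, -0.0526, 0.0235]
eef_rot: [3.141, 0.0, 2.964]
force: [-0.3, 0.4, -0.4]
width: -0.0001
```

{"op": "play_rows", "data": {
  "motion": "0 0 -0.6 0 0 0; 0 0 -1.2 0 0 0; 0 0 -1.8 0 0 0; 0 0 -2.4 0 0 0; 0 0 -2.4 0 0 0"
}}

```text
t: 13.35
ee_pos: [0.5563, -0.0519, 0.0213]
eef_rot: [3.142, 0.0, 2.966]
force: [0.6, 0.0, -0.7]
width: 0.0002
```

```bash
python3 - <<'E'
from h import *
s=r.camera("side");c=s["frame"];save("s9.png",cv2.resize(c[140:190,290:350],None,fx=12,fy=12,interpolation=cv2.INTER_CUBIC))
st=r.read_state();print(st["ee_pos"],st["force"])
w=r.camera("wrist")["frame"];save("w9.png",w)
E
```

```text
[ 0.55627303 -0.05196722  0.02134556] [ 0.13089523  0.42359594 -0.52111096]
```

View pics/s9.png

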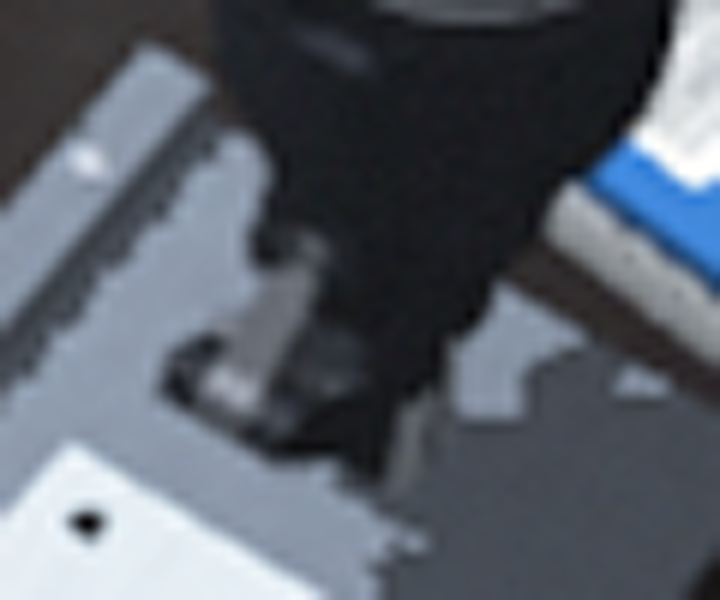

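View pics/w9.png

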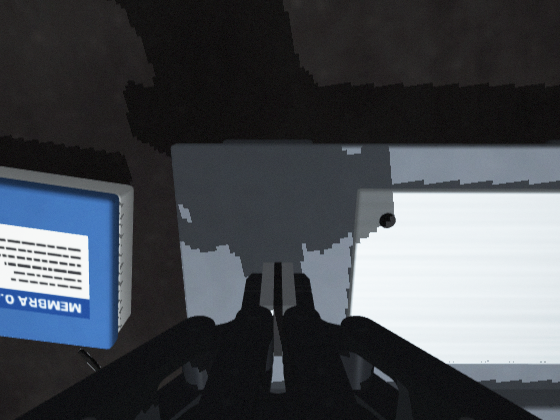

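Continue probing down; the finger tips are much farther back from the reported TCP than stated (about 35 mm by triangulation).

{"op": "play_rows", "data": {
  "motion": "0 0 -0.6 0 0 0; 0 0 -1.2 0 0 0; 0 0 -1.8 0 0 0; 0 0 -2.4 0 0 0; 0 0 -2.4 0 0 0"
}}

```text
t: 13.95
ee_pos: [0.5562, -0.0521, 0.0189]
eef_rot: [3.141, -0.0, 2.965]
force: [-0.2, -0.4, -0.3]
width: 0.0
```

{"op": "play_rows", "data": {
  "motion": "0 0 -0.4 0 0 0; 0 0 -0.8 0 0 0; 0 0 -1.2 0 0 0; 0 0 -1.6 0 0 0; 0 0 -1.6 0 0 0"
}}

```text
t: 14.45
ee_pos: [0.5563, -0.0521, 0.0187]
eef_rot: [-3.141, 0.0, 2.965]
force: [-6.5, 2.2, 12.9]
width: 0.0001
```

{"op": "play_rows", "data": {
  "motion": "0 0 2 0 0 0; 0 0 3.5 0 0 0; 1.8 10 3.5 0 0 0; 3.5 19.7 3.5 0 0 0; 4.8 27 3.5 0 0 0"
}}

```text
t: 14.95
ee_pos: [0.5611, -0.0239, 0.0206]
eef_rot: [3.141, -0.0, 2.966]
force: [0.3, 1.0, 0.5]
width: 0.0001
```

```bash
python3 - <<'E'
from h import *
s=r.camera("side");c=s["frame"];save("s10.png",cv2.resize(c[135:285,200:360],None,fx=4,fy=4,interpolation=cv2.INTER_CUBIC))
st=r.read_state();print(st["ee_pos"],st["force"])
w=r.camera("wrist")["frame"];save("w10.png",w)
E
```

```text
[ 0.56108799 -0.02306543  0.02058726] [ 0.3279809   1.39825508 -0.37189065]
```

View pics/s10.png

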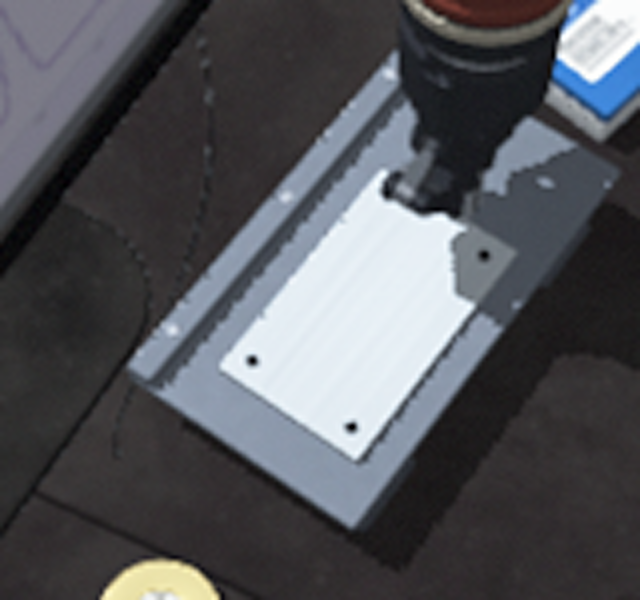

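View pics/w10.png

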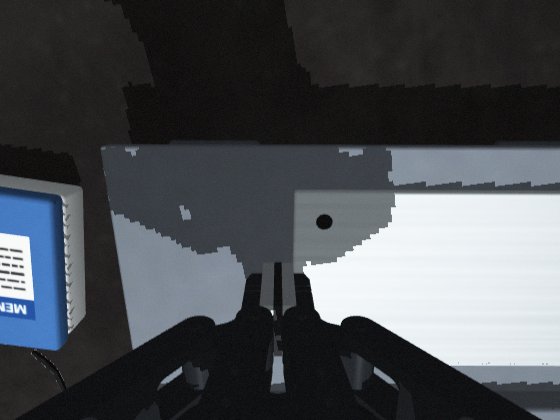

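```bash
python3 - <<'E'
from h import *
st=r.read_state();w=r.camera("wrist")
print(wproj(w,st,(.5188,-.0095,.056)),wproj(w,st,(.5196,-.005,.056)))
E
```

```text
[293.01551655 188.33178626] [303.98506741 188.36058912]
```

{"op": "play_rows", "data": {
  "motion": "1.4 7.9 0 0 0 0; 2.8 15.8 0 0 0 0; 4.2 23.6 0 0 0 0; 5.6 31.5 0 0 0 0; 7 39.4 0 0 0 0"
}}

```text
t: 15.6
ee_pos: [0.5681, 0.0151, 0.0208]
eef_rot: [3.142, -0.0, 2.965]
force: [0.1, -1.8, -1.1]
width: 0.0001
```

```bash
python3 - <<'E'
from h import *
s=r.camera("side");c=s["frame"];save("s11.png",cv2.resize(c[135:285,200:360],None,fx=4,fy=4,interpolation=cv2.INTER_CUBIC))
st=r.read_state();print(st["ee_pos"],st["force"])
w=r.camera("wrist")["frame"];save("w11.png",w)
E
```

```text
[0.56823973 0.0161516  0.02083143] [ 0.5138336   0.5948664  -0.11318661]
```

View pics/s11.png

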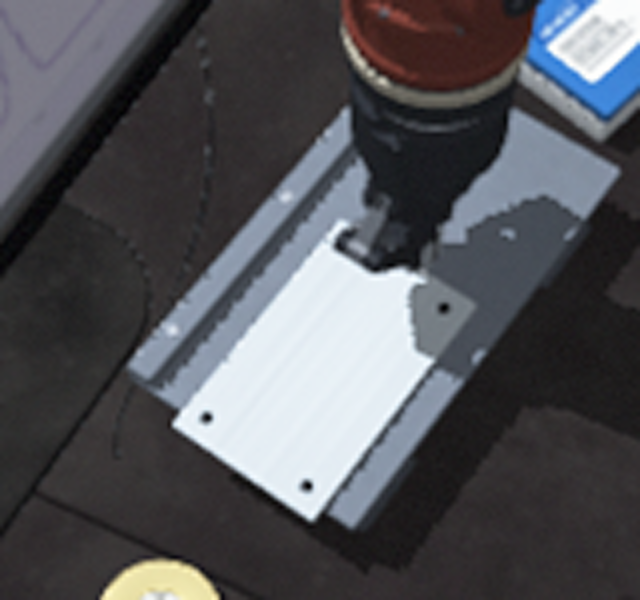

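View pics/w11.png

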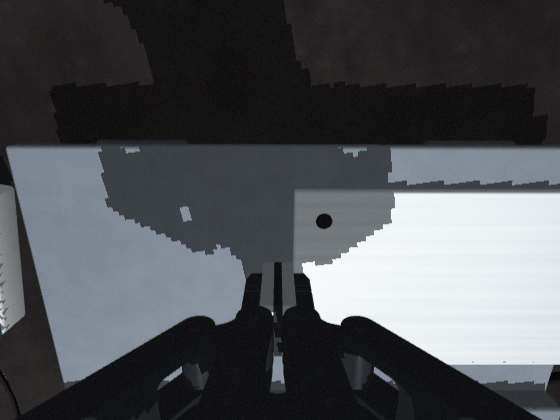

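```bash
cat >> h.py <<'E'
O=np.array([.5729,.0314]);a=np.radians(-10.1);xh=np.array([np.cos(a),np.sin(a)]);yh=np.array([-np.sin(a),np.cos(a)])
def L(p): d=np.array(p)[:2]-O; return np.round([d@xh*1e3,d@yh*1e3],1)
E
python3 - <<'E'
from h import *
s=r.camera("side")
for u,v in((313,522),(172,425)): print(L(ray(s,200+u/4,135+v/4,.056)))
print(L(r.read_state()["ee_pos"]))
for k in((.5317,.1703),(.6317,.1218),(.5436,.1379)): print(L(k))
E
```

```text
[-47.9 140.8]
[ 41.8 140.9]
[ -1.8 -17. ]
[-64.9 129.5]
[42.  99.3]
[-47.5  99.7]
```

{"op": "play_rows", "data": {
  "motion": "1.4 7.9 0 0 0 0; 2.8 15.8 0 0 0 0; 4.2 23.6 0 0 0 0; 5.6 31.5 0 0 0 0; 6.9 38.4 0 0 0 0"
}}

```text
t: 16.25
ee_pos: [0.5751, 0.0535, 0.0209]
eef_rot: [3.142, 0.0, 2.966]
force: [-0.5, -2.2, 0.6]
width: -0.0001
```

```bash
python3 - <<'E'
from h import *
s=r.camera("side");c=s["frame"];save("s12.png",cv2.resize(c[135:285,200:360],None,fx=4,fy=4,interpolation=cv2.INTER_CUBIC))
st=r.read_state();print(st["ee_pos"],st["force"],L(st["ee_pos"]))
E
```

```text
[0.57514862 0.05437486 0.02084974] [-0.22657693  0.76550908  0.09485363] [-1.8 23. ]
```

View pics/s12.png

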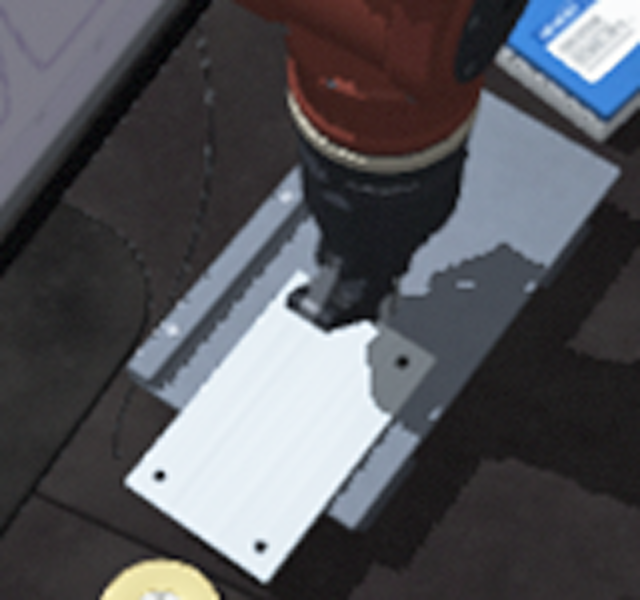

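{"op": "play_rows", "data": {
  "motion": "-1.6 -9 0 0 0 0; -3.2 -17.7 0 0 0 0; -3.2 -17.7 14 0 0 0; -3.2 -17.7 28 0 0 0; -3.2 -17.7 40 0 0 0"
}}

```text
t: 16.8
ee_pos: [0.5725, 0.0347, 0.0631]
eef_rot: [3.141, 0.002, 2.965]
force: [0.4, 0.6, -0.5]
width: -0.0001
```

{"op": "play_rows", "data": {
  "motion": "-25 4 0 0 0 0; -50 9 0 0 0 0; -74.8 13.3 0 0 0 0; -68 50 0 0 0 0; -61 90 0 0 0 0"
}}

```text
t: 17.3
ee_pos: [0.5112, 0.1253, 0.0626]
eef_rot: [3.141, 0.002, 2.963]
force: [1.8, 0.8, -0.4]
width: -0.0
```

{"op": "play_rows", "data": {
  "motion": "1.5 8 0 0 0 0; 2 12 -15 0 0 0; 2 12 -30 0 0 0; 2 12 -38 0 0 0; 2 12 -40 0 0 0"
}}

```text
t: 17.8
ee_pos: [0.5113, 0.1361, 0.0187]
eef_rot: [-3.141, -0.003, 2.964]
force: [0.2, 1.0, 0.5]
width: -0.0002
```

```bash
python3 - <<'E'
from h import *
s=r.camera("side");c=s["frame"];save("s13.png",cv2.resize(c[135:285,200:360],None,fx=4,fy=4,interpolation=cv2.INTER_CUBIC))
st=r.read_state();print(st["t"],st["ee_pos"],st["force"],L(st["ee_pos"]))
for u,v in((266,583),(125,483)): print(L(ray(s,200+u/4,135+v/4,.056)))
save("w13.png",r.camera("wrist")["frame"])
E
```

```text
17.85 [0.51172984 0.13617833 0.01930095] [-0.41316489 -0.20675252  0.46110437] [-78.6  92.4]
[-47.6 179.6]
[ 41.5 179.7]
```

View pics/s13.png

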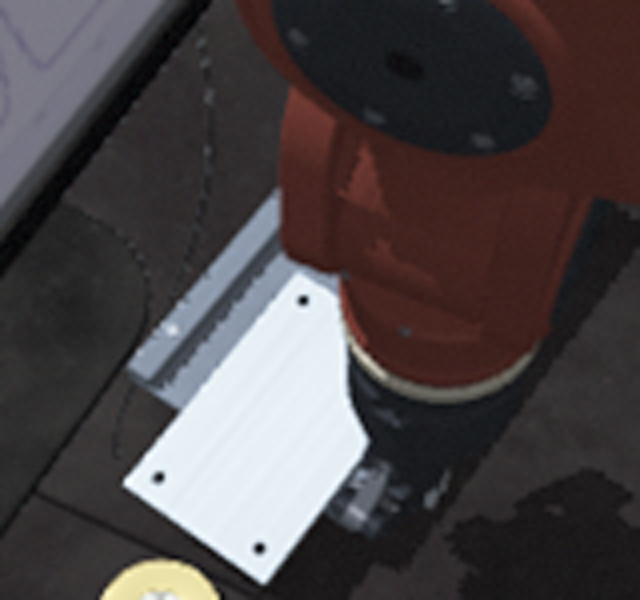

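View pics/w13.png

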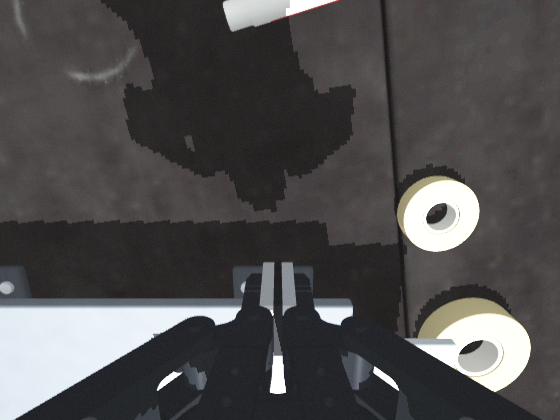

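{"op": "play_rows", "data": {
  "motion": "0 0 0.5 0 0 0; 7 -1.2 0.5 0 0 0; 14 -2.5 0.5 0 0 0; 21 -3.7 0.5 0 0 0; 27 -4.8 0.5 0 0 0"
}}

```text
t: 18.4
ee_pos: [0.5404, 0.1321, 0.0214]
eef_rot: [3.141, -0.0, 2.965]
force: [-2.3, 0.8, 1.7]
width: -0.0003
```

```bash
python3 - <<'E'
from h import *
s=r.camera("side");c=s["frame"];save("s14.png",cv2.resize(c[135:285,200:360],None,fx=4,fy=4,interpolation=cv2.INTER_CUBIC))
st=r.read_state();print(st["t"],st["ee_pos"],st["force"],L(st["ee_pos"]))
E
```

```text
18.45 [0.54117573 0.1318688  0.02141965] [-0.32713289 -0.51435985 -0.01316739] [-48.9  93.3]
```

View pics/s14.png

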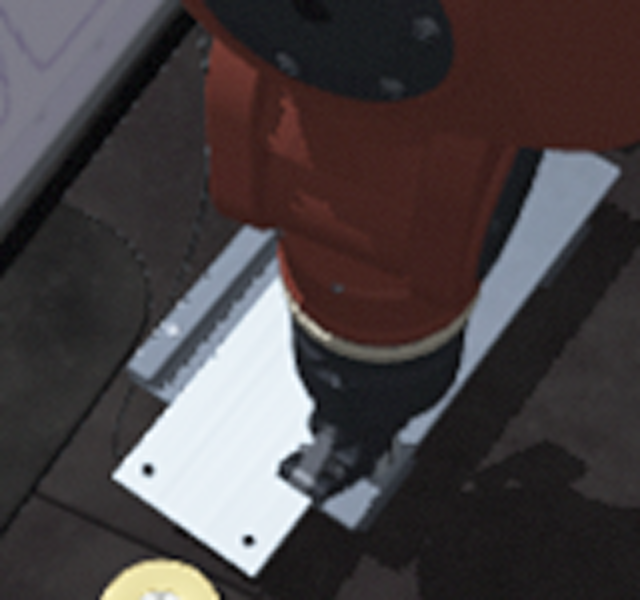

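{"op": "play_rows", "data": {
  "motion": "2.5 -0.4 0 0 0 0; 5 -0.9 0 0 0 0; 7.5 -1.3 0 0 0 0; 10 -1.8 0 0 0 0; 11 -2 0 0 0 0"
}}

```text
t: 18.95
ee_pos: [0.551, 0.1302, 0.0213]
eef_rot: [3.142, 0.0, 2.965]
force: [-1.7, 0.4, 0.1]
width: 0.0001
```

{"op": "play_rows", "data": {
  "motion": "0.7 -0.1 0 0 0 0; 1.4 -0.2 0 0 0 0; 2.1 -0.4 0 0 0 0; 2.8 -0.5 0 0 0 0; 2.8 -0.5 0 0 0 0"
}}

```text
t: 19.45
ee_pos: [0.5537, 0.1297, 0.0213]
eef_rot: [3.142, 0.0, 2.965]
force: [-0.4, 0.6, -0.2]
width: 0.0
```

```bash
python3 - <<'E'
from h import *
s=r.camera("side");c=s["frame"];save("s15.png",cv2.resize(c[135:285,200:360],None,fx=4,fy=4,interpolation=cv2.INTER_CUBIC))
st=r.read_state();print(st["t"],st["ee_pos"],st["force"],L(st["ee_pos"]))
for u,v in((252,577),(112,477)): print(L(ray(s,200+u/4,135+v/4,.056)))
E
```

```text
19.5 [0.5536624  0.12968648 0.02132999] [-1.13297324 -0.1585962   0.02329864] [-36.2  93.4]
[-40.2 181.2]
[ 48.9 181. ]
```

View pics/s15.png

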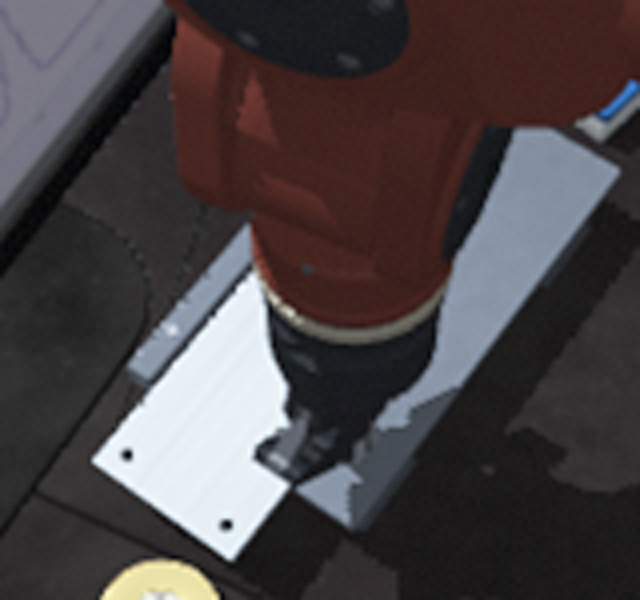

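{"op": "play_rows", "data": {
  "motion": "0.7 -0.1 0 0 0 0; 1.4 -0.2 0 0 0 0; 2.1 -0.4 0 0 0 0; 2.8 -0.5 0 0 0 0; 2.8 -0.5 0 0 0 0"
}}

```text
t: 20.0
ee_pos: [0.5555, 0.1294, 0.0212]
eef_rot: [-3.142, -0.002, 2.965]
force: [-5.7, 0.8, 2.3]
width: 0.0001
```

{"op": "play_rows", "data": {
  "motion": "0.5 -0.1 0 0 0 0; 0.7 -0.1 0 0 0 0; -5 0.9 0 0 0 0; -15 2.6 0 0 0 0; -35 6 0 0 0 0"
}}

```text
t: 20.5
ee_pos: [0.5217, 0.1351, 0.0215]
eef_rot: [3.141, 0.001, 2.965]
force: [-0.7, 0.6, 1.0]
width: -0.0002
```

{"op": "play_rows", "data": {
  "motion": "0 0 30 0 0 0; 0 0 70 0 0 0; -5 -40 110 0 0 0; -10 -85 120 0 0 0; -15 -130 120 0 0 0"
}}

```text
t: 21.0
ee_pos: [0.5074, 0.004, 0.1446]
eef_rot: [-3.141, 0.006, 2.967]
force: [1.5, -0.0, -0.8]
width: 0.0002
```

{"op": "play_rows", "data": {
  "motion": "-5 -45 0 0 0 0; -10 -90 0 0 0 0; -15 -135 0 0 0 0; -20 -180 0 0 0 0; -20 -200 0 0 0 0"
}}

```text
t: 21.5
ee_pos: [0.4854, -0.198, 0.1415]
eef_rot: [-3.14, 0.001, 2.962]
force: [0.0, 0.2, -0.6]
width: 0.0002
```

```bash
python3 - <<'E'
from h import *
s=r.camera("side");c=s["frame"];save("s16.png",cv2.resize(c[135:285,180:370],None,fx=4,fy=4,interpolation=cv2.INTER_CUBIC))
c=r.camera("top")["frame"];save("t16.png",cv2.resize(c[145:255,190:390],None,fx=4,fy=4,interpolation=cv2.INTER_CUBIC))
st=r.read_state();print(st["t"],st["ee_pos"],st["force"])
E
```

```text
21.6 [ 0.48580734 -0.19725401  0.14129114] [-0.36223169  1.0045596  -0.40249075]
```

View pics/s16.png

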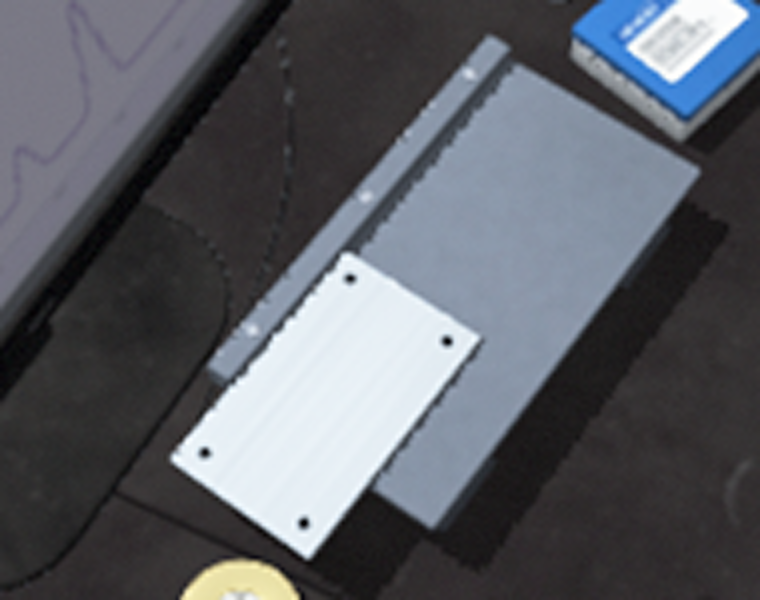

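View pics/t16.png

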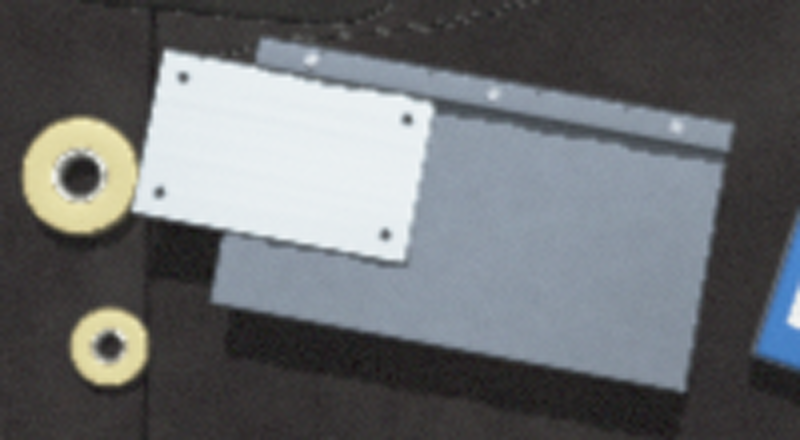

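```bash
python3 - <<'E'
from h import *
s=r.camera("side");t=r.camera("top")
for nm,c,x0,y0,P in(("side",s,180,135,[(172,458),(346,252),(482,339),(310,559)]),("top",t,190,145,[(163,49),(434,101),(407,264),(133,212)])):
    q=[ray(c,x0+u/4,y0+v/4,.056) for u,v in P]
    m=sum(q)/4;e=(q[0]-q[1]+q[3]-q[2]);print(nm,[L(x) for x in q],L(m),np.degrees(np.arctan2(-e[0],e[1])))
print(ray(t,190+80/4,145+176/4,.018))
E
```

```text
side [array([ 63.7, 179. ]), array([63.2, 31.6]), array([-26.5,  31.6]), array([-25.8, 180.3])] [ 18.7 105.6] -10.324166178960299
top [array([ 67.1, 180.5]), array([65.7, 30.2]), array([-24.2,  28.3]), array([-23.5, 179. ])] [ 21.3 104.5] -10.476294468166039
[0.60566232 0.24706866 0.018     ]
```

```bash
python3 -c "
from cell import r
print(r.finish_job())"
```

```text
the job is handed in; nothing more can be done
None
```

The plate now lies along the fence and about 50 mm of it sticks out past the ledge end next to the largest roll of tape. I have handed the job in at about 21.7 s of the 48 s; no verdict was reported. I slid the plate about 80 mm along the ledge with the shut fingertips. I then pushed it about 22 mm back until it met the fence, at roughly 6 N, and drew the arm clear.

**Last checks, in the ledge's frame:**

| Check | Side camera | Top camera | Required |
|---|---|---|---|
| Plate x | 18.7 mm | 21.3 mm (about 1 mm past the fence face, so measurement error) | above 13 mm |
| Plate y | 105.6 mm | 104.5 mm | 92 to 118 mm |
| Angle to the ledge | about 0.2° | about 0.4° | below 0.07 rad (4°) |

- **Tape and box:** the roll of tape measured the same as at the start. The box looks unmoved in the pictures, but I did not measure it again.
- **Mismatch with the description:** the shut fingertips touched the ledge surface (50 mm) when the reported tool-point height was only 18.7 mm. They are therefore about 31 mm behind the stated tool point. My first two pushes passed above the plate without touching it. I then felt for the surface and pushed about 2 mm above it.

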